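# Turn the rinsed staining pot mouth-down to drain

## Robot

A 6-joint arm with a two-finger parallel gripper is mounted at the origin on the work surface. World frame = base frame: x ahead of the robot, y to its left, z up, the work surface at z = 0. Lengths are in m, angles in rad, forces in N, time in s.
With the tool pointing down it reaches from about 0.25 to 0.775 m from the base axis. Payload 4 kg.
Tool frame: the origin (TCP) lies midway between the tips of the shut fingers; the grasp point (between the pads) lies 19 mm behind it; z points along the fingers, y is the direction in which the jaws open and shut (so a half turn about z gives the same grasp; the last joint's range is limited). The gripper opens to 94 mm and grips with 3 to 60 N. Pads are 16 mm wide; open, the fingers measure 119 mm over their backs; the gripper's body (75 mm by 177 mm) begins 78 mm behind the grasp point.
Start: joints at [-1.241, 0.087, 1.371, -0, 1.684, -0.103], TCP at [0.231, -0.499, 0.206] pointing down, gripper open.
Joint ranges: [-3.1, 3.1], [-0.76, 2.03], [0.27, 2.55], [-1.08, 4.22], [0.17, 2.65], [-2.57, 2.57]. Speed limits (rad/s): [2.79, 2.79, 3.14, 3.14, 3.14, 3.14].

## Interface

Orientations are given as [roll, pitch, yaw] about the fixed x, y, z axes, in that order (R = Rz(yaw) Ry(pitch) Rx(roll)).
In Python, from bench import robot, cams gives the robot as it stands.
- The arm moves only by the tool step_arm, never from a script. Its argument "plan" is a list that holds one entry, the list of rows, each a list of 5 numbers: the shift along the world's x, y, z in mm, then the turn about the world's z in rad, then the opening in per cent of the stroke, from 0 (shut) to 100 (fully open). In form: [[[tx, ty, tz, turn, fingers], ...]]. A call has 1 to 8 rows; each row is the pose to reach, as a shift and turn from the pose commanded when the call began; what a row does not reach only later rows make up. A row lasts 1/12 s, in which the tool goes at most 41.7 mm and 7.16 degrees, less where a joint would pass 70% of its speed; a pose out of reach is approached as far as the arm can. A call with a gripper value outside its range is refused whole. The fingers move at their own pace and stop on an object; the grip force is fixed at half the most. Time passes only in rows, so rows that repeat a pose let the fingers close. It gives the time, the measured TCP pose, the force and the opening at its end, in the units of the state.
- robot.get_obs(): the state, without advancing time (a new reading comes with each control period).
- cams.snapshot(name): name is "scene" or "top"; returns a dict with "frame" (480x640x3 uint8, red, green, blue), "camera_matrix" (3x3 intrinsics, pixels), "origin" and "attitude" of the camera in the world. Camera axes: x right, y down, z forward; pixel columns grow to the right and rows downward; lengths in m; the calibration is good to about 2 mm. A picture is of the moment at which its call begins. There is no depth.
- robot.close_job(): hands the job in, once; it reports no verdict.
The state is a dict: "time": time; "joint_positions": joint angles; "qvel": joint speeds; "joint_torque": joint torques, N m; "tool_pos": TCP position; "ee_rot": TCP orientation; "wrist_force": force on the tool from outside, world axes, zero at the start; "wrist_torque": the same for the moment, N m; "width": finger opening in m.
Only numpy, scipy, OpenCV 4.12 (cv2) and the standard library are available. Lean on these libraries where they do the work, as an engineer would, in place of code of your own. Each camera call takes 0.05 s, during which the arm holds its last target. There are 200 camera calls.

## Task

The square white slide-staining pot has been rinsed and left standing mouth-up on the grey drain mat. Turn it over so that it stands flat, mouth-down, wholly on the mat, then let go of it. Do it gently, without dropping or throwing it (it can be tipped over its edges, no need to grip it), and leave the steel beaker, the slide box and the rinse bottle where they are.

Things in the scene. Friction and masses are not known exactly. Their poses are not given: they have to be found in the camera images.
- pot: Loose square white plastic pot, 120 g, 70 x 70 mm outside, 76 mm high, walls and floor 3 mm, opening 64 x 64 mm; a flange round the mouth, 84 x 84 mm, 5 mm thick (71 to 76 mm from the base), juts 7 mm beyond the walls. Origin: centre of the base underside; z from base to mouth; x, y square to its sides. Starts mouth-up at the mat's left or right end. Pushed or pulled near its top, standing or lying, it tips over its lower edge; does not roll
- pot_mouth (a point): Centre of the pot's mouth, in the plane of the flange's outer face, 76 mm from the base; turns with the pot (same axes)
- mat: Flat grey drain mat fixed to the bench, 360 mm along its x, 520 mm along its y, 4 mm thick, grippy rubber (friction about 1). Origin: centre of its underside on the bench, so its top is 4 mm above the origin; z up
- beaker: Round stainless beaker already draining mouth-down on the other end of the mat, 64 mm across, 85 mm high. Origin: centre of its lower end; z up. Must stay
- slide_box: Closed blue plastic slide box lying on the bench beside one end of the mat, 162 mm along its x, 87 mm along its y, 34 mm high. Origin: centre of its underside. Must stay
- rinse_bottle: White plastic rinse bottle standing on the bench beside one end of the mat, 66 mm across, 165 mm high. Origin: centre of its underside. Must stay
Things that resemble listed ones, but are neither listed nor needed, are in the scene too. What is shaped like the pot but green or yellow is not meant.

How it is judged:
By the outcome, as a careful person would: the job done as asked, in the order asked, and still so for the second after the job is handed in, with the robot touching nothing.
It also fails if it takes over 50 s, if anything falls off the work surface, if the arm or the gripper's body presses on something with over 40 N, if the wrist force passes 120 N, or if a joint passes its speed limit or range.

## Working session

There is one attempt and no reset: what is moved stays moved. The work goes in short steps, Python scripts to look and compute and a tool call to move; the robot and the scene stay as the last step left them, time stands still between calls to the robot, and variables do not carry over. Pictures are saved under pics/ and viewed, about 8 in all and at most 12, crops included, and the job is handed in when it is done.

Besides the shell and the picture viewer there is one more tool, called after ">>>" as name(argument=value, ...) on one line, values as JSON. step_arm: Moves the arm, as the interface text tells. Its arguments: {"type":"object","properties":{"plan":{"type":"array"}},"required":["plan"]}

```bash
ls; mkdir -p pics; cat > h.py <<'E'
import numpy as np, cv2
from bench import robot, cams
def snap(n,f):
    s=cams.snapshot(n); cv2.imwrite('pics/'+f,s['frame'][:,:,::-1]); return s
def rot(a):
    a=np.array(a,float)
    if a.shape==(3,3): return a
    from scipy.spatial.transform import Rotation as R
    return R.from_euler('xyz',a).as_matrix() if a.size==3 else R.from_quat(a).as_matrix()
def ray(s,u,v,z):
    d=rot(s['attitude'])@np.linalg.inv(s['camera_matrix'])@[u,v,1]; o=np.array(s['origin'])
    return o+d*(z-o[2])/d[2]
def proj(s,p):
    c=rot(s['attitude']).T@(np.array(p)-s['origin']); q=s['camera_matrix']@c; return q[:2]/q[2]
E
python3 - <<'E'
from h import *
for n in('scene','top'):
    s=snap(n,n+'0.png'); print(s['origin'],s['attitude'],s['camera_matrix'])
print(robot.get_obs())
E
```

```text
pics
[ 0.9448953  -0.64267155  1.032733  ] [-2.49146519  0.0153115   0.4585573 ] [[593.96763793   0.         327.10646884]
 [  0.         593.96763793 231.27490658]
 [  0.           0.           1.        ]]
[0.40022459 0.00204987 1.09261488] [-2.94968187e+00  1.09292568e-03 -1.55090996e+00] [[441.27765335   0.         318.4759318 ]
 [  0.         441.27765335 248.70232964]
 [  0.           0.           1.        ]]
{'time': 0.1, 'joint_positions': array([-1.24108369e+00,  8.78896266e-02,  1.37207722e+00, -1.48433179e-05,
        1.68361712e+00, -1.03102541e-01]), 'qvel': array([ 0.00078437, -0.0013036 , -0.00371387, -0.00148029,  0.00059995,
       -0.00150147]), 'joint_torque': array([ 2.06555567e-03, -3.41252947e+01, -3.03301692e+01,  7.20617222e-02,
        3.04450036e-02, -9.82661572e-05]), 'tool_pos': array([ 0.23051473, -0.49881938,  0.20442971]), 'ee_rot': array([-3.13961040e+00, -1.90271832e-04,  4.32813332e-01]), 'wrist_force': array([ 0.49951431, -0.05523463,  0.14117806]), 'wrist_torque': array([ 0.00238393, -0.00780861, -0.01309388]), 'width': 0.09394960947267463}
```

View pics/top0.png

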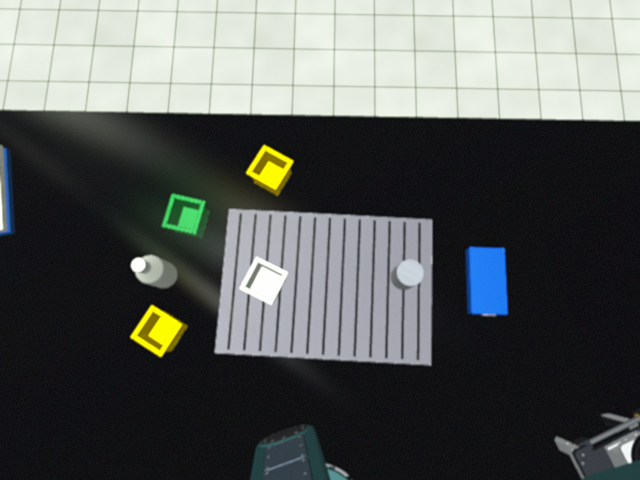

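View pics/scene0.png

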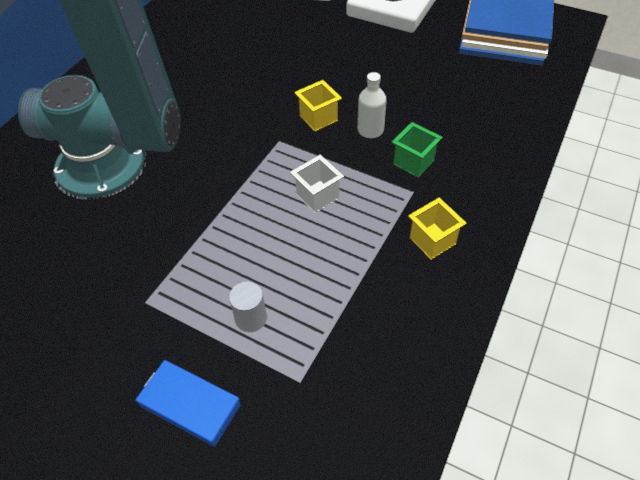

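The white pot on the mat is at top (264,280) and scene (318,183). Lookalikes in the top view are yellow at (271,170), yellow at (159,330) and green at (185,214). The beaker is at (410,273), the bottle at (150,268) and the slide box at (487,281).

```bash
python3 - <<'E'
from h import *
s=cams.snapshot('top'); f=s['frame'].astype(int)
cv2.imwrite('pics/crop1.png',cv2.resize(s['frame'][200:380,200:450,::-1],None,fx=3,fy=3))
m=((f.min(2)>200)&(np.ptp(f,axis=2)<30)).astype(np.uint8); m[:230]=0;m[340:]=0;m[:,:225]=0;m[:,320:]=0
cs,_=cv2.findContours(m,cv2.RETR_EXTERNAL,cv2.CHAIN_APPROX_NONE); c=max(cs,key=cv2.contourArea)
P=np.array([ray(s,*p[0],0.080)[:2] for p in c]); r=cv2.minAreaRect((P*1000).astype(np.float32)); print('pot',r,cv2.boxPoints(r))
for n,u,v in(('matTL',229,209),('TR',432,219),('BR',431,365),('BL',215,353)): print(n,ray(s,u,v,.004))
print('beaker',ray(s,410,273,.089)); print('bottle',ray(s,138,265,.165));print('box',ray(s,487,281,.034))
for n,u,v in(('yel',271,165),('yel2',159,330)): print(n,ray(s,u,v,.076))
E
```

```text
pot ((520.968017578125, 133.3050994873047), (86.67047119140625, 86.91090393066406), 64.1773681640625) [[462.9755  113.22565]
 [541.208    75.36841]
 [578.9606  153.38455]
 [500.72803 191.24179]]
matTL [0.7106296  0.23837432 0.004     ]
TR [ 0.69437561 -0.27996115  0.004     ]
BR [ 0.33387257 -0.26706931  0.004     ]
BL [0.35148521 0.25100924 0.004     ]
beaker [ 0.54257901 -0.20382056  0.089     ]
bottle [0.53754545 0.389767   0.165     ]
box [ 0.534607   -0.40010214  0.034     ]
yel [0.80317358 0.12689693 0.076     ]
yel2 [0.40289947 0.36476352 0.076     ]
```

View pics/crop1.png

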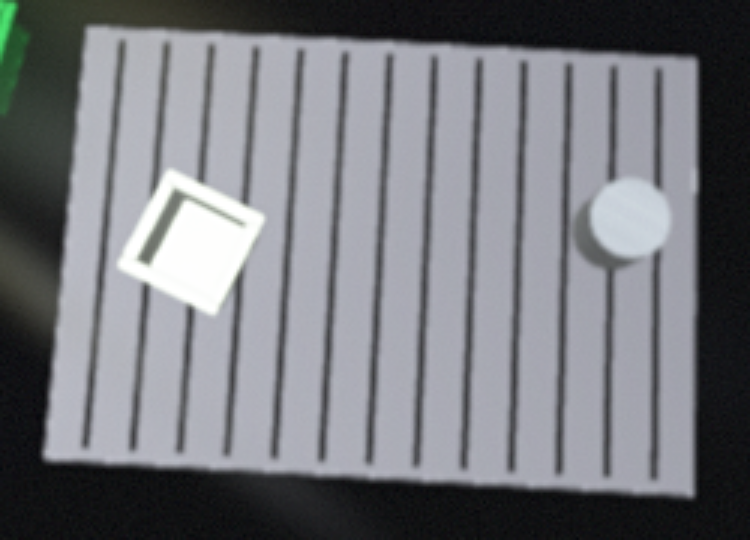

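Crop 1 shows the white flanged square with its mouth open upward, at (192,242) in the crop, on the mat's left end. That is the pot, at about (0.521, 0.133) with its sides at 64°. I'll grip the flange across two sides and roll the pot over its base edge toward the mat's middle. Then I'll regrip the walls and roll it over the flange edge.

>>> step_arm(plan=[[[36, 79, 0, 0.1, 100], [72, 158, 0, 0.2, 100], [108, 237, 0, 0.3, 100], [145, 316, 0, 0.4, 100], [160, 349, 0, 0.5, 100], [175, 382, 0, 0.6, 100], [190, 415, 0, 0.687, 100], [205, 447, 0, 0.687, 100]]])

```text
time: 0.82
tool_pos: [0.3696, -0.1942, 0.2053]
ee_rot: [3.141, -0.0, 1.122]
wrist_force: [1.4, 0.4, -0.5]
width: 0.094
```

>>> step_arm(plan=[[[151, 327, 0, 0, 100], [151, 327, 0, 0, 100], [151, 327, 0, 0, 100], [151, 327, 0, 0, 100], [151, 327, 0, 0, 100], [151, 327, 0, 0, 100], [151, 327, 0, 0, 100], [151, 327, 0, 0, 100]]])

```text
time: 1.48
tool_pos: [0.5094, 0.1085, 0.2052]
ee_rot: [3.142, 0.0, 1.12]
wrist_force: [0.7, -1.2, 0.2]
width: 0.0942
```

>>> step_arm(plan=[[[9, 20, 0, 0, 100], [9, 20, -30, 0, 100], [9, 20, -60, 0, 100], [9, 20, -85, 0, 100], [9, 20, -85, 0, 100]]])

```text
time: 1.9
tool_pos: [0.5139, 0.1261, 0.1137]
ee_rot: [-3.131, 0.007, 1.121]
wrist_force: [-0.8, -1.3, 0.1]
width: 0.0942
```

```bash
python3 - <<'E'
from h import *
s=cams.snapshot('scene'); a=s['frame'][110:230,240:400,::-1]
t=cams.snapshot('top'); b=t['frame'][200:320,200:360,::-1]
cv2.imwrite('pics/c2.png',np.hstack([cv2.resize(x,(400,300),interpolation=cv2.INTER_CUBIC) for x in(a,b)]))
o=robot.get_obs(); print(o['tool_pos'],o['ee_rot'],o['joint_positions'])
E
```

```text
[0.51743264 0.12630341 0.11968022] [-3.13933930e+00  1.53901659e-03  1.11981985e+00] [ 1.32974957e-01  8.36190487e-02  1.54561217e+00 -4.17215223e-05
  1.51508988e+00  5.83955544e-01]
```

View pics/c2.png

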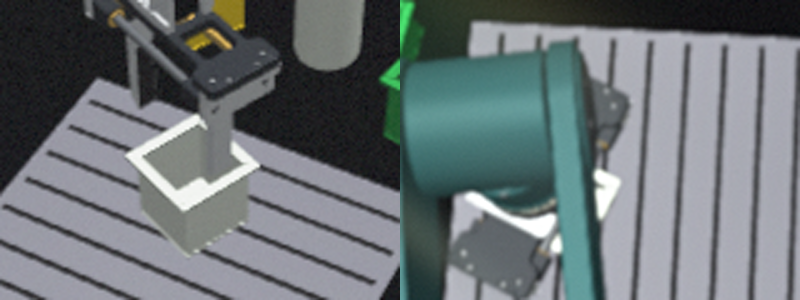

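The crop shows the fingers straddling the pot, still above the rim. Before descending I'll check the estimate against the scene camera.

```bash
python3 - <<'E'
from h import *
s=cams.snapshot('scene'); im=cv2.imread('pics/scene0.png')
d=np.array([-.435,-.9]);j=np.array([.9,-.435]);c=np.array([.521,.133])
big=cv2.resize(im[140:220,270:370],None,fx=6,fy=6,interpolation=cv2.INTER_CUBIC)
for a,b in((1,1),(1,-1),(-1,-1),(-1,1)):
    q=proj(s,[*(c+.042*(a*d+b*j)),.080]); print(q)
    cv2.circle(big,tuple(int(x) for x in ((q-[270,140])*6+3)),4,(0,0,255),-1)
cv2.imwrite('pics/c3.png',big)
E
```

```text
[313.19229332 193.92269259]
[290.02044977 171.19681513]
[320.4686946  153.93439109]
[344.0554915  175.57770107]
```

View pics/c3.png

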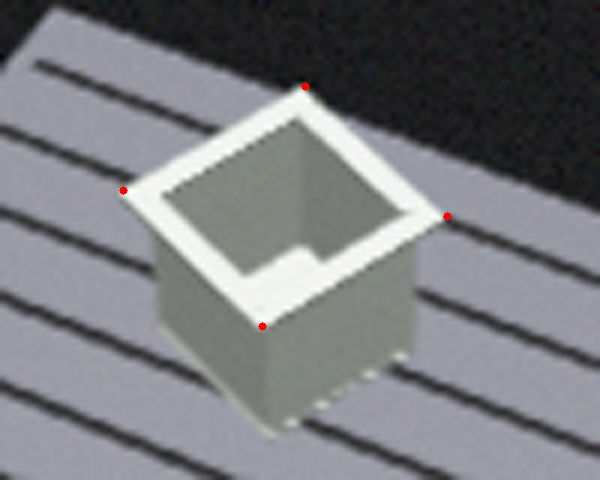

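The corners agree to about 1 px in the second view. Next I descend and grip the flange.

>>> step_arm(plan=[[[4, 7, 0, 0, 100], [4, 7, 0, 0, 100], [4, 7, -20, 0, 100], [4, 7, -40, 0, 100], [4, 7, -60, 0, 100], [4, 7, -60, 0, 100], [4, 7, -60, 0, 100]]])

```text
time: 2.63
tool_pos: [0.5221, 0.1334, 0.0608]
ee_rot: [-3.141, 0.0, 1.12]
wrist_force: [-0.2, -0.1, 0.8]
width: 0.0938
```

>>> step_arm(plan=[[[0, 0, 0, 0, 60], [0, 0, 0, 0, 60], [0, 0, 0, 0, 60], [0, 0, 0, 0, 60], [0, 0, 0, 0, 60], [0, 0, 0, 0, 60]]])

```text
time: 3.13
tool_pos: [0.5231, 0.134, 0.0628]
ee_rot: [3.139, -0.002, 1.12]
wrist_force: [-2.4, 1.7, 6.3]
width: 0.0831
```

>>> step_arm(plan=[[[-3, -6, 1, 0, 60], [-6, -12, 2, 0, 60], [-9, -18, 4, 0, 60], [-12, -24, 5, 0, 60], [-15, -31, 5, 0, 60], [-18, -37, 5, 0, 60], [-18, -37, 5, 0, 60]]])

```text
time: 3.72
tool_pos: [0.5063, 0.0971, 0.0688]
ee_rot: [3.137, -0.005, 1.12]
wrist_force: [-0.5, 3.5, 7.1]
width: 0.0831
```

```bash
python3 - <<'E'
from h import *
s=cams.snapshot('scene'); cv2.imwrite('pics/c4.png',cv2.resize(s['frame'][110:250,230:400,::-1],None,fx=3,fy=3,interpolation=cv2.INTER_CUBIC))
E
```

```text
(no output)
```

View pics/c4.png

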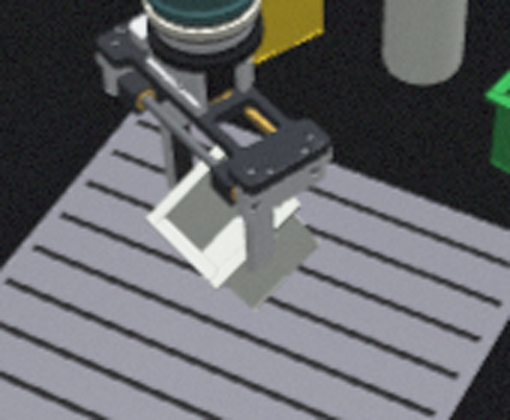

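The pot has tilted about 30° forward between the fingers and swivels as planned, so I continue the arc.

>>> step_arm(plan=[[[-5, -10, -2, 0, 60], [-9, -19, -5, 0, 60], [-13, -28, -10, 0, 60], [-17, -36, -15, 0, 60], [-21, -43, -22, 0, 60], [-24, -50, -29, 0, 60], [-28, -57, -37, 0, 60], [-28, -57, -38, 0, 60]]])

```text
time: 4.43
tool_pos: [0.4782, 0.0378, 0.0294]
ee_rot: [3.135, -0.001, 1.118]
wrist_force: [-1.5, -2.5, 8.9]
width: 0.0835
```

```bash
python3 - <<'E'
from h import *
s=cams.snapshot('scene'); cv2.imwrite('pics/c5.png',cv2.resize(s['frame'][110:250,230:400,::-1],None,fx=3,fy=3,interpolation=cv2.INTER_CUBIC))
E
```

```text
(no output)
```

View pics/c5.png

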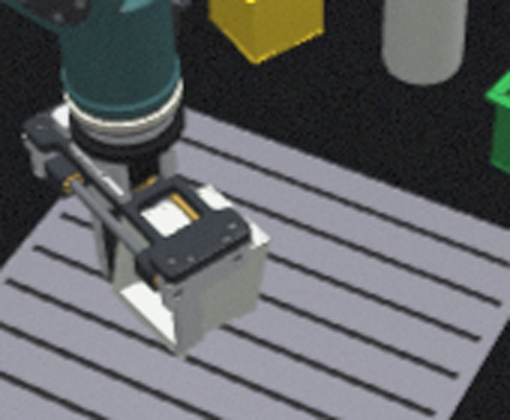

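The pot is lying on its side with the mouth facing the mat's middle. I open, slide back along it with the fingers straddling, and grip the walls near the base.

>>> step_arm(plan=[[[0, 0, 0, 0, 100], [0, 0, 0, 0, 100], [0, 0, 1, 0, 100], [0, 0, 1, 0, 100], [7, 14, 2, 0, 100], [14, 28, 3, 0, 100], [21, 43, 3, 0, 100], [21, 43, 3, 0, 100]]])

```text
time: 5.15
tool_pos: [0.4982, 0.0844, 0.0306]
ee_rot: [3.141, -0.001, 1.122]
wrist_force: [-0.7, 0.1, 1.4]
width: 0.0938
```

>>> step_arm(plan=[[[0, 0, 0, 0, 50], [0, 0, 0, 0, 50], [0, 0, 0, 0, 50], [0, 0, 0, 0, 50], [0, 0, 0, 0, 50], [0, 0, 0, 0, 50], [0, 0, 0, 0, 50]]])

```text
time: 5.73
tool_pos: [0.4969, 0.0819, 0.0304]
ee_rot: [-3.141, 0.001, 1.119]
wrist_force: [0.2, -0.8, -0.5]
width: 0.07
```

```bash
python3 - <<'E'
from h import *
s=cams.snapshot('scene'); cv2.imwrite('pics/c6.png',cv2.resize(s['frame'][110:250,230:400,::-1],None,fx=3,fy=3,interpolation=cv2.INTER_CUBIC))
E
```

```text
(no output)
```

View pics/c6.png

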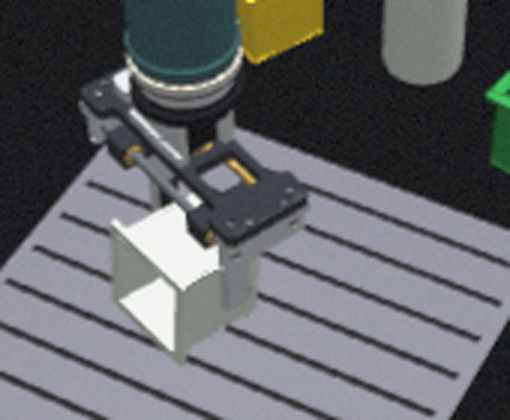

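Gripped at 70 mm width near the base. I start the second arc over the flange edge.

>>> step_arm(plan=[[[-2, -4, 2, 0, 50], [-4, -9, 6, 0, 50], [-6, -13, 10, 0, 50], [-10, -21, 14, 0, 50], [-14, -28, 18, 0, 50], [-18, -37, 21, 0, 50], [-22, -45, 22, 0, 50], [-22, -45, 22, 0, 50]]])

```text
time: 6.45
tool_pos: [0.4747, 0.0357, 0.053]
ee_rot: [3.141, 0.001, 1.118]
wrist_force: [0.3, 0.7, -1.6]
width: 0.0699
```

```bash
python3 - <<'E'
from h import *
s=cams.snapshot('scene'); cv2.imwrite('pics/c7.png',cv2.resize(s['frame'][110:250,230:400,::-1],None,fx=3,fy=3,interpolation=cv2.INTER_CUBIC))
E
```

```text
(no output)
```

View pics/c7.png

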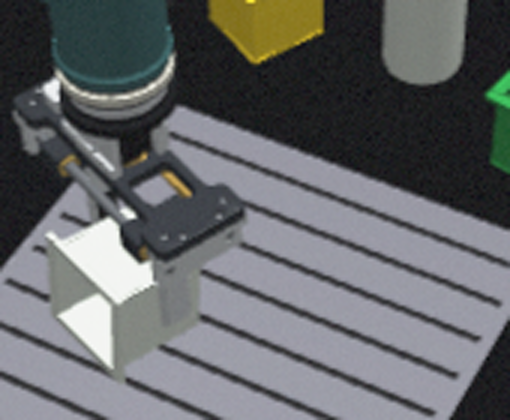

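The pot was carried rigidly because grip friction holds it. A grip that far behind the pivot edge can't make it swivel. I'll set it back down and regrip higher and nearer the mouth, where mat friction gives a forward-tipping moment.

>>> step_arm(plan=[[[0, 0, -8, 0, 50], [0, 0, -16, 0, 50], [0, 0, -21, 0, 50], [0, 0, -22, 0, 50], [0, 0, -22, 0, 100], [0, 0, -22, 0, 100], [0, 0, -22, 0, 100], [0, 0, -22, 0, 100]]])

```text
time: 7.17
tool_pos: [0.4751, 0.0375, 0.0301]
ee_rot: [-3.141, 0.0, 1.12]
wrist_force: [-0.9, -0.6, 0.8]
width: 0.0922
```

>>> step_arm(plan=[[[0, 0, 12, 0, 100], [-4, -9, 22, 0, 100], [-9, -18, 22, 0, 100], [-9, -18, 22, 0, 100], [-9, -18, 22, 0, 100]]])

```text
time: 7.58
tool_pos: [0.4658, 0.0187, 0.0524]
ee_rot: [3.141, -0.0, 1.118]
wrist_force: [-0.4, -0.7, 0.8]
width: 0.094
```

>>> step_arm(plan=[[[0, 0, 0, 0, 50], [0, 0, 0, 0, 50], [0, 0, 0, 0, 50], [0, 0, 0, 0, 50], [0, 0, 0, 0, 50], [0, 0, 0, 0, 50], [0, 0, 0, 0, 50]]])

```text
time: 8.17
tool_pos: [0.4661, 0.0195, 0.0523]
ee_rot: [-3.141, 0.0, 1.12]
wrist_force: [0.7, -0.7, -1.2]
width: 0.0702
```

```bash
python3 - <<'E'
from h import *
s=cams.snapshot('scene'); cv2.imwrite('pics/c8.png',cv2.resize(s['frame'][110:250,220:390,::-1],None,fx=3,fy=3,interpolation=cv2.INTER_CUBIC))
E
```

```text
(no output)
```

View pics/c8.png

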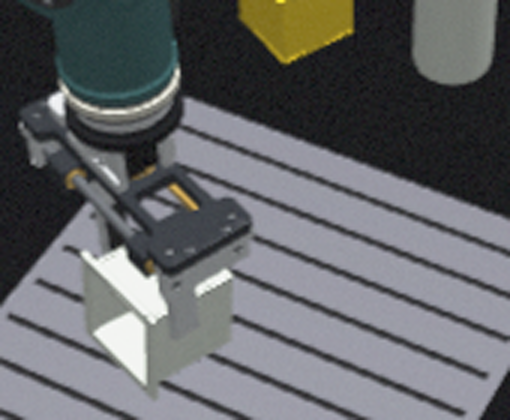

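The pot is gripped higher on the walls, closer to the mouth. I press lightly while moving forward and watch the force.

>>> step_arm(plan=[[[0, 0, -3, 0, 50], [0, 0, -4, 0, 50], [-2, -3, -3, 0, 50], [-3, -6, -2, 0, 50], [-5, -11, -1, 0, 50], [-7, -15, 1, 0, 50], [-9, -19, 2, 0, 50]]])

```text
time: 8.8
tool_pos: [0.4562, -0.0004, 0.0539]
ee_rot: [-3.14, 0.002, 1.12]
wrist_force: [0.5, -1.0, -0.6]
width: 0.0697
```

```bash
python3 - <<'E'
from h import *
o=robot.get_obs(); print(o['wrist_force'],o['wrist_torque'],o['tool_pos'])
s=cams.snapshot('scene'); f=s['frame'].astype(int)
cv2.imwrite('pics/c9.png',cv2.resize(s['frame'][110:250,220:390,::-1],None,fx=3,fy=3,interpolation=cv2.INTER_CUBIC))
# predicted flange-top and base corners for candidate tilt given G
d=np.array([-.435,-.9]);j=np.array([.9,-.435]);G=o['tool_pos']+[0,0,.019]
for th in(-5.6,5,10,20):
    t=np.radians(th)
    for a,r,w in((28,12,42),(28,12,-42),(-48,5,35),(-48,-65,35)):
        s_=a*np.cos(t)+r*np.sin(t);h_=-a*np.sin(t)+r*np.cos(t)
        print(th,(a,r,w),proj(s,[*(G[:2]+d*s_/1e3+j*w/1e3),G[2]+h_/1e3]).round(1))
E
```

```text
[ 0.50591352 -1.03631693 -0.63709255] [ 0.02081027 -0.02332569  0.00785529] [ 4.56223333e-01 -4.11162539e-04  5.38712889e-02]
-5.6 (28, 12, 42) [260.7 222.5]
-5.6 (28, 12, -42) [238.2 197.9]
-5.6 (-48, 5, 35) [289.1 207.1]
-5.6 (-48, -65, 35) [288.7 229. ]
5 (28, 12, 42) [260.  224.6]
5 (28, 12, -42) [237.6 200. ]
5 (-48, 5, 35) [288.5 204.6]
5 (-48, -65, 35) [292.9 223.8]
10 (28, 12, 42) [259.9 225.6]
10 (28, 12, -42) [237.5 200.9]
10 (-48, 5, 35) [288.  203.6]
10 (-48, -65, 35) [294.7 221.2]
20 (28, 12, 42) [259.8 227.3]
20 (28, 12, -42) [237.5 202.7]
20 (-48, 5, 35) [286.6 201.8]
20 (-48, -65, 35) [297.6 216.1]
```

View pics/c9.png

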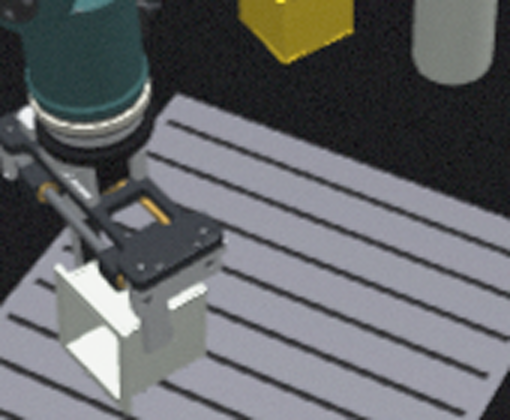

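The pot slid without tipping because the press was too light. I now press down and read the stiffness.

>>> step_arm(plan=[[[0, 0, -3, 0, 50], [0, 0, -6, 0, 50], [0, 0, -6, 0, 50], [0, 0, -6, 0, 50]]])

```text
time: 9.18
tool_pos: [0.457, -0.0005, 0.052]
ee_rot: [3.141, 0.002, 1.119]
wrist_force: [-7.9, -1.5, 19.5]
width: 0.0699
```

>>> step_arm(plan=[[[-2, -3, 0, 0, 50], [-3, -6, 1, 0, 50], [-5, -10, 2, 0, 50], [-7, -14, 3, 0, 50]]])

```text
time: 9.52
tool_pos: [0.4514, -0.0132, 0.0524]
ee_rot: [3.139, -0.002, 1.12]
wrist_force: [4.7, 7.2, 5.6]
width: 0.0702
```

```bash
cat > tilt.py <<'E'
from h import *
from scipy.spatial.transform import Rotation
def corner(show=None):
    s=cams.snapshot('scene'); f=s['frame']; o=robot.get_obs()
    print(o['time'],o['tool_pos'].round(4),o['wrist_force'].round(1),o['width'])
    # pot pixels: neutral/greenish-grey vs purple mat: mat has b>g
    g=f.astype(int); m=((g[:,:,1]-g[:,:,2]>-4)&(g.min(2)>70)).astype(np.uint8)
    m[:150]=0;m[300:]=0;m[:,:200]=0;m[:,310:]=0
    m=cv2.morphologyEx(m,cv2.MORPH_OPEN,np.ones((3,3)))
    for y in range(160,262,3): print(y,''.join('#' if m[y,x] else '.' for x in range(220,310)))
corner()
E
python3 tilt.py
```

```text
9.5667 [ 0.4508 -0.0143  0.0522] [1.9 2.1 5.1] 0.07036132306047856
160 ............#####.################........................................................
163 ..........................................................................................
166 ......................................####................................................
169 ...........###.......................####.................................................
172 ..............############............#####...............................................
175 ....................######................................................................
178 ..........................................................................................
181 ......................###.................###.............................................
184 ...........................................###............................................
187 ..........................................................................................
190 ...............................................................................
[... 1496 characters left out ...]
...................................
241 ...........................#####################..........................................
244 .............................##############...............................................
247 .................................#######..................................................
250 ....................................####..................................................
253 ..........................................................................................
256 ..........................................................................................
259 ..........................................................................................
```

The contact patch of the deep wall grip is too stiff to swivel. The shallow flange grip swivelled easily, so I regrip with only the fingertips overlapping the top 8 mm of the walls, just behind the flange.

>>> step_arm(plan=[[[0, 0, 0, 0, 100], [0, 0, 0, 0, 100], [0, 0, 0, 0, 100], [0, 0, 10, 0, 100], [-3, -6, 21, 0, 100], [-5, -11, 21, 0, 100], [-5, -11, 21, 0, 100]]])

```text
time: 10.15
tool_pos: [0.4458, -0.0258, 0.0739]
ee_rot: [3.139, -0.0, 1.119]
wrist_force: [0.5, -0.1, -0.6]
width: 0.0939
```

>>> step_arm(plan=[[[0, 0, 0, 0, 50], [0, 0, 0, 0, 50], [0, 0, 0, 0, 50], [0, 0, 0, 0, 50], [0, 0, 0, 0, 50], [0, 0, 0, 0, 50], [0, 0, 0, 0, 50]]])

```text
time: 10.73
tool_pos: [0.4457, -0.0247, 0.0728]
ee_rot: [3.14, -0.0, 1.12]
wrist_force: [1.5, -0.8, 2.6]
width: 0.0696
```

>>> step_arm(plan=[[[0, 0, -3, 0, 50], [-2, -4, -3, 0, 50], [-4, -8, -2, 0, 50], [-6, -12, -2, 0, 50], [-8, -16, -1, 0, 50], [-10, -20, -1, 0, 50], [-12, -24, 0, 0, 50]]])

```text
time: 11.32
tool_pos: [0.4354, -0.047, 0.0745]
ee_rot: [3.138, -0.006, 1.12]
wrist_force: [1.5, 4.2, 3.2]
width: 0.0696
```

```bash
python3 tilt.py
```

```text
11.3667 [ 0.435  -0.0476  0.0744] [3.2 3.3 7.6] 0.06984160240587801
160 ########.########.........................................................................
163 ###....####...............................................................................
166 ....................####..................................................................
169 ..........................................................................................
172 ...###....................................................................................
175 #####.....................................................................................
178 ####......................................................................................
181 ..........................................................................................
184 ..........................................................................................
187 ..........................................................................................
190 ..............................................................................
[... 1497 characters left out ...]
...................................
241 .......................#####################..............................................
244 .........................###############..................................................
247 ............................#########.....................................................
250 ...............................####.......................................................
253 ..........................................................................................
256 ..........................................................................................
259 ..........................................................................................
```

It's rotating about the flange edge, now about 15–20°. I continue the arc.

>>> step_arm(plan=[[[-3, -6, -1, 0, 50], [-6, -12, -2, 0, 50], [-8, -17, -4, 0, 50], [-11, -23, -6, 0, 50], [-14, -28, -9, 0, 50], [-16, -34, -12, 0, 50]]])

```text
time: 11.87
tool_pos: [0.4184, -0.0823, 0.0624]
ee_rot: [3.139, -0.002, 1.12]
wrist_force: [-0.6, 1.7, 8.0]
width: 0.0695
```

```bash
python3 tilt.py
```

```text
11.9167 [ 0.4178 -0.0834  0.0616] [-0.4 -0.8  9.3] 0.06943267903084736
160 ....####..................................................................................
163 ..#####...................................................................................
166 ######....................................................................................
169 #####.....................................................................................
172 ##........................................................................................
175 ..........................................................................................
178 ..........................................................................................
181 .....###..................................................................................
184 .....####.................................................................................
187 ......###.................................................................................
190 ...........................................................................
[... 1500 characters left out ...]
...................................
241 .###########..########################....................................................
244 ...#########.#######################......................................................
247 ......############################........................................................
250 .........#########################........................................................
253 ...........................########.......................................................
256 ..........................................................................................
259 ..........................................................................................
```

>>> step_arm(plan=[[[-3, -6, -6, 0, 50], [-7, -13, -13, 0, 50], [-9, -19, -21, 0, 50], [-12, -23, -29, 0, 50], [-13, -26, -36, 0, 50], [-14, -28, -41, 0, 50], [-14, -28, -43, 0, 50]]])

```text
time: 12.5
tool_pos: [0.4043, -0.1118, 0.02]
ee_rot: [3.139, 0.0, 1.119]
wrist_force: [-3.4, -4.3, 18.5]
width: 0.0703
```

```bash
python3 - <<'E'
from h import *
o=robot.get_obs(); print(o['time'],o['tool_pos'],o['wrist_force'])
s=cams.snapshot('scene'); cv2.imwrite('pics/c10.png',cv2.resize(s['frame'][150:290,190:360,::-1],None,fx=3,fy=3,interpolation=cv2.INTER_CUBIC))
E
```

```text
12.5 [ 0.40425633 -0.11178982  0.01997164] [-3.38208899 -4.33993871 18.51082015]
```

View pics/c10.png

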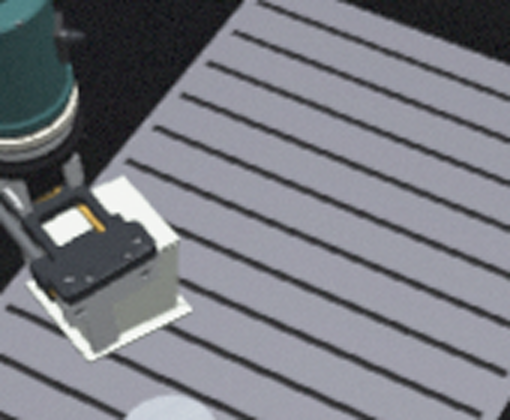

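The pot now stands mouth-down, with the flange at the bottom (corner at crop (92,358)) and the base up. I ease the press off, release and rise straight up.

>>> step_arm(plan=[[[0, 0, 1, 0, 50], [0, 0, 2, 0, 50], [0, 0, 3, 0, 60], [0, 0, 3, 0, 80], [0, 0, 3, 0, 100], [0, 0, 3, 0, 100], [0, 0, 3, 0, 100], [0, 0, 3, 0, 100]]])

```text
time: 13.22
tool_pos: [0.4028, -0.1103, 0.0201]
ee_rot: [-3.141, 0.0, 1.12]
wrist_force: [-0.5, 0.8, 1.0]
width: 0.0936
```

>>> step_arm(plan=[[[0, 0, 15, 0, 100], [0, 0, 35, 0, 100], [0, 0, 65, 0, 100], [0, 0, 100, 0, 100], [0, 0, 140, 0, 100], [0, 0, 180, 0, 100], [0, 0, 200, 0, 100], [0, 0, 200, 0, 100]]])

```text
time: 13.88
tool_pos: [0.4058, -0.1116, 0.2267]
ee_rot: [3.13, -0.001, 1.12]
wrist_force: [-0.8, 0.5, 0.7]
width: 0.094
```

>>> step_arm(plan=[[[0, 40, 0, 0, 100], [0, 80, 0, 0, 100], [0, 120, 0, 0, 100], [0, 160, 0, 0, 100], [0, 200, 0, 0, 100], [0, 240, 0, 0, 100], [0, 260, 0, 0, 100], [0, 260, 0, 0, 100]]])

```text
time: 14.55
tool_pos: [0.4019, 0.1527, 0.2185]
ee_rot: [-3.138, 0.001, 1.126]
wrist_force: [0.1, -0.5, 0.1]
width: 0.094
```

```bash
python3 - <<'E'
from h import *
o=robot.get_obs(); print(o['time'],o['tool_pos'],o['wrist_force'])
t=snap('top','top9.png'); s=snap('scene','scene9.png')
def box(s,roi,z):
    f=s['frame'].astype(int); m=((f.min(2)>195)&(np.ptp(f,axis=2)<30)).astype(np.uint8)
    k=np.zeros_like(m); a,b,c,d=roi; k[a:b,c:d]=1; m*=k
    cs,_=cv2.findContours(m,cv2.RETR_EXTERNAL,cv2.CHAIN_APPROX_NONE); c=max(cs,key=cv2.contourArea)
    P=np.array([ray(s,*p[0],z)[:2]*1000 for p in c],np.float32); r=cv2.minAreaRect(P); print(r,cv2.contourArea(c)); return r
for z in(.080,.009): r=box(t,(220,400,300,400),z)
print(cv2.boxPoints(box(t,(220,400,300,400),.009)))
# scene: base square corners prediction for flat pot at estimated centre + brightness map
g=s['frame'].astype(int); m=(g.min(2)>205)
for y in range(185,275,3): print(y,''.join('#' if m[y,x] else '+' if g[y,x,1]-g[y,x,2]>-4 and g[y,x].min()>70 else '.' for x in range(180,275)))
for n in('top','scene'):
    a=cv2.imread(f'pics/{n}0.png').astype(int);b=cv2.imread(f'pics/{n}9.png').astype(int)
    rois=dict(box=(240,325,460,515),beaker=(255,292,392,428),bottle=(245,295,125,182)) if n=='top' else dict(box=(355,450,130,245),beaker=(280,335,225,272),bottle=(70,140,350,392))
    for k,(p,q,u,v) in rois.items(): print(n,k,np.abs(a-b)[p:q,u:v].mean().round(2))
E
```

```text
14.55 [0.40190299 0.15268129 0.21853076] [ 0.07055137 -0.52804764  0.13296083]
((413.2274475097656, -82.04064178466797), (82.83397674560547, 81.46135711669922), 64.56015014648438) 1272.5
((414.13909912109375, -87.93669128417969), (88.64190673828125, 87.17304229736328), 64.5601577758789) 1272.5
((414.13909912109375, -87.93669128417969), (88.64190673828125, 87.17304229736328), 64.5601577758789) 1272.5
[[ 355.74023  -109.23697 ]
 [ 434.4607   -146.6833  ]
 [ 472.53796   -66.63641 ]
 [ 393.8175    -29.190079]]
185 ...............................................................................................
188 ...............................................................................................
191 ...............................................................................................
194 ...............................................................................................
197 ...............................................................................................
200 ....................................................................................
[... 1807 characters left out ...]
.+..
257 ..........................+####+++++++++++++++++++++++++++++######++...........................
260 ............................++####+++++++++++++++++++++######++....+...........................
263 ...............................+####++++++++++++++######++..............+....+.................
266 ..................................####+++++++######++...........................+..............
269 ....................................+#########+++...+..........................................
272 ......................................+##++....................................................
top box 2.08
top beaker 1.21
top bottle 2.47
scene box 2.93
scene beaker 1.68
scene bottle 2.91
```

```bash
python3 - <<'E'
from h import *
s=cams.snapshot('scene'); d=np.array([-.435,-.9]);j=np.array([.9,-.435]);c=np.array([.4145,-.083])
for h,z in((.042,.009),(.035,.080)):
    print([proj(s,[*(c+h*(a*d+b*j)),z]).round(1).tolist() for a,b in((1,1),(1,-1),(-1,-1),(-1,1))])
print(ray(s,198,248,.009))
print(robot.close_job())
E
```

```text
[[220.9, 271.1], [200.2, 245.3], [233.4, 226.0], [254.8, 250.4]]
[[216.4, 247.2], [198.5, 225.4], [227.6, 208.8], [246.0, 229.7]]
[ 0.35811587 -0.110411    0.009     ]
the job is handed in; nothing more can be done
None
```

The pot now stands mouth-down on the mat, released, and I handed the job in at about 14.6 s with no verdict reported. I gripped it lightly across the flange and rolled it over its base edge. Then I regripped the wall tops with the fingertips and rolled it over its flange edge. The only free movement was a possible slight settle when I let go.

**Failed on the way:** two deeper wall grips did not tip it. One carried the pot a few centimetres and I set it back down. The other only slid it along the mat.

**Last checks:**
- **Flat on its mouth:** in the scene picture the flange is at the bottom and the base on top. The visible corners match a level upside-down pot to within about 2–3 px, which is roughly the calibration error.
- **On the mat:** the pot's centre is near (0.415, -0.083). Its nearest flange corner is about 16–18 mm inside the mat edge, about 22 mm by the arm's own position reading.
- **Beaker, slide box, rinse bottle:** before-and-after picture differences were at noise level in both views, so they show no movement.
- **Arm and forces:** the gripper is open and well clear, reading close to zero force. The highest wrist force I read was about 21 N.

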